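# Swing the drip hook over the drip tin and hang up the wax dipper

### The job

Hang the wax dipper up to drip: first swing the red-collared hook on the stand round so that its prong is over the empty drip tin, not over the finished candle, and press it home against its rubber stop, firmly but without forcing it. Then hang the dipper by its slot on the prong, so that its cup hangs freely over the middle of the drip tin and the hook is still at its stop, and let go. Be gentle, keep the dipper upright, and do not shift the drip tin or any of the candles.

Things in the scene. Friction and masses are not known exactly. Their poses are not given: they have to be found in the camera images.
- stand: Fixed drip stand: plywood board 180 x 260 x 15 mm; from its middle a 16 mm post on a 40 mm flange, 25 mm high with the board. Origin on the table on the post's axis; x, y along the board's short and long sides, z up. The swivel hook turns on top of the post.
- collar (a point): Middle of the hook's red collar (26 mm wide, 24 mm high) on the post's axis, 200 mm above the table, level with the prong's centreline. A cap nut 15 mm wide on it reaches 218 mm above the table. Neither hook nor stand may be loaded with more than 12 N.
- hook (a joint): Turn of the hook, rad: 0 when the prong points along the stand's -x, positive towards its -y (anticlockwise from above). Stiff: 2 N, 65 mm from the axis, moves it; it stays where left. Each way a rubber-sleeved pin stops it, somewhere between 1.0 and 1.55 rad, set by hand and unequal: feel for it. There the push rises by 4 N per mm; 6 to 9 N presses it home.
- prong_tip (a point): Centre of the turned-up end of the hook's one steel prong: a level bar 6 mm thick, its centreline 200 mm above the table, reaching 101 mm out from the post's axis, end bent up 9 mm (its top 12 mm above the centreline). Turns with the hook.
- prong_mid (a point): Point on the prong's centreline 60 mm from the post's axis; roughly (within 20 mm) over the drip tin's middle when the hook is at its stop. Turns with the hook.
- dipper: Steel wax dipper, 0.1 to 0.18 kg, standing upright: cup 50 mm wide, 46 mm high; flat strap handle rising from the cup's back (+x side), cranked so that its part from 86 mm up to the top at 160 mm stands over the cup's middle. Origin: centre of the cup's underside; z up; x across the strap's 4 mm thickness, the way the slot passes through; y along its width.
- slot_top (a point): Middle of the top edge of the dipper's hanging slot, 126 mm above its origin; this edge rests on the prong. Slot 14 mm wide (y), 28 mm high (98 to 126 mm). Above it, up to 160 mm, a tab 26 mm wide and 4.6 mm thick with black sides: grip it there, fingers closing along the dipper's x.
- drip_tin: Empty, open, low gold tin, 82 mm wide, 38 mm high, on the stand's board roughly (within 20 mm) under one of the prong's two end positions (which side varies), its centre about 70 mm from the post's axis. Origin: centre of its underside, 15 mm above the table.
- candle_a: Finished candle on the board's other side: a gold tin like the drip tin (82 mm wide, 38 mm high) but full of dark wax, with a card wick chip standing 12 mm proud. Origin: centre of its underside. Leave alone.
- candle_b: Finished candle in a steel tin 74 mm wide, 52 mm high, on the table. Origin: centre of its underside. Leave alone.
- tall_tin: Finished candle in a tall steel tin with a green band, 75 mm wide, 110 mm high, on the table. Origin: centre of its underside. Leave alone.

How it is judged (in metres and radians):
On the way, in this order (a step that is already met when the one before it is completed fails the run):
1. the fingers press the hook home (over 5 N) against the stop on the drip tin's side (within 0.04 rad), before the dipper touches it (contact force between stand and the fingers above 5 N and contact force between dipper and stand below 0.05 N and ((y of drip_tin in the frame of stand below 0 m and value of joint hook above 1.46 rad) or (y of drip_tin in the frame of stand above 0 m and value of joint hook below -1.01 rad))), for 0.05 s.
2. the dipper hangs from the prong over the drip tin (contact force between dipper and stand above 0.3 N and height (world z) of dipper between 0.066 and 0.086 m and horizontal distance between dipper and drip_tin below 0.025 m and contact force between dipper and the fingers below 0.05 N), for 0.2 s.
At the end, for the whole second after the job is handed in: The hook stands within 0.04 rad of the stop on the drip tin's side; the dipper hangs on the prong by its slot, released, at rest and within 0.25 rad of upright, its cup clear above the drip tin (underside 66 to 86 mm above the table) and no more than 25 mm off the tin's centre, seen from above (((y of drip_tin in the frame of stand below 0 m and value of joint hook above 1.46 rad) or (y of drip_tin in the frame of stand above 0 m and value of joint hook below -1.01 rad)) and contact force between dipper and stand above 0.3 N and height (world z) of dipper between 0.066 and 0.086 m and horizontal distance between dipper and drip_tin below 0.025 m and contact force between dipper and drip_tin below 0.05 N and angle between dipper's own z axis and vertical below 0.25 rad and linear speed of dipper below 0.05 m/s); the robot touches nothing.
It fails at once if the hook is forced: more than 12 N from the fingers, the arm or the dipper on the stand or its hook (contact force between stand and the fingers above 12 N or contact force between stand and the arm above 12 N or contact force between stand and dipper above 12 N).
It fails at once if the dipper is tipped more than 0.5 rad (angle between dipper's own z axis and vertical above 0.5 rad).
It fails at once if the drip tin or a finished candle is shifted more than 12 mm (distance of any of drip_tin, candle_a, candle_b, tall_tin from where it was at the start of the episode above 0.012 m).
It also fails if it takes over 72 s, if anything falls off the work surface, if the arm or the gripper's body presses on something with over 40 N, if the wrist force passes 120 N, or if a joint passes its speed limit or range.

### The arm

A 7-joint arm with a two-finger parallel gripper is mounted at the origin on the work surface. World frame = base frame: x ahead of the robot, y to its left, z up, the work surface at z = 0. Lengths are in mm, angles in rad, forces in N, time in s.
With the tool pointing down it reaches from about 400 to 750 mm from the base axis. Payload 19.5 kg.
Tool frame: the origin (TCP) lies at the very end of the fingers, on their centre line; the grasp point (between the pads) lies 19 mm behind it; z points along the fingers, y is the line along which they close (so a half turn about z gives the same grasp; the last joint's range is limited). The gripper opens to 85 mm and grips with 20 to 120 N. Pads are 22 mm wide; open, the fingers measure 114 mm over their backs; the gripper's body (76 mm by 85 mm) begins 54 mm behind the grasp point. The pads swing forward as they close: fully open they stand 13 mm farther back than shut.
Start: joints at [1.115, 0.707, -0.028, 1.485, 0.022, 0.951, -0.075], TCP at [231.193, -526.445, 231.268] pointing down, gripper open.
Joint ranges: [-2.71, 2.71], [-0.32, 2.16], [-1.57, 1.52], [0, 2.45], [-1.46, 4.6], [0, 2.02], [-2.83, 2.83]. Speed limits (rad/s): [1.89, 1.89, 2.57, 2.57, 3.01, 3.01, 3.01].

### API

Orientations are given as a rotation vector (axis times angle).
In Python, from station import observe, get_image, camera_params, job_done, look_for, spot_point gives the robot as it stands.
- The arm moves only by the shell command python3 -m pendant 'ROWS' [OPENING] [FORCE]. ROWS is JSON, a list of rows, each a list of 2 entries, a list of its own where there are three numbers: the shift along the tool's x, y, z in m, then the turn about the tool's z in degrees. In form: [[[tx, ty, tz], roll], ...]. A call has exactly 5 rows; each row shifts and turns the commanded pose from where the row before left it, along the tool's axes as they then stand; what a row does not reach is not made up. A row lasts 1/10 s, in which the tool goes at most 50 mm and 8.59 degrees, less where a joint would pass 70% of its speed; a pose out of reach is approached as far as the arm can. A call is refused whole if a number of a shift passes 0.05 or a number of a turn 8.59, either way. A call with a gripper value outside its range is refused whole. OPENING is the closure, from -1 (fully open) to 1 (shut), so that 0 is half open, set as the call begins (- or left out, the last holds). The fingers move at their own pace and stop on an object; FORCE is the grip in N (left out, the last holds). Time passes only in rows, so rows that do not move let the fingers close, or fill a call up. It gives the time, the measured TCP pose, the force, the opening and the grip force at its end, in the units of the state.
- observe(): the state, without advancing time (a new reading comes with each control period).
- get_image(name): name is "scene" or "top"; returns the picture (400x640x3 uint8, red, green, blue); there is no depth.
- camera_params(name): a dict with "fovy" (degrees; the focal length in pixels is half the picture's height over the tangent of half this angle, whatever the lens; pixels are square), "cx", "cy" (the principal point, pixels), "D" ([k1, k2, p1, p2, k3] as OpenCV has them; the pictures are not rectified), "rvec" (rotation vector, rad) and "tvec" (3), from world to camera coordinates, as OpenCV has them. Camera axes: x right, y down, z forward; pixel columns grow to the right and rows downward; lengths in mm; the calibration is good to about 2 mm. A picture is of the moment at which its call begins. camera_params takes no time and is no camera call.
- job_done(): hands the job in; it is judged then, once.
Trained networks look in the newest picture that a camera, given by its name, has taken for a name from the list of things; names that differ only in an ending like _2 or _b are one class to them, and where a whole thing is asked for, a point or a joint stands for the part that bears it (a point fixed in the world has none). Each returns a list of dicts, best first, with "conf" (0 to 1); they miss things now and then, are a little off and sometimes report something else, mostly with a low value. They report only what shows in the picture. A call takes as long as a camera call.
- look_for(camera, label): "centre" ([x, y, z] in mm, in world coordinates, good to about 4 mm: the middle of the surface that is visible of it).
- spot_point(camera, label): "centre" ([x, y, z] in mm, in world coordinates, good to about 4 mm: a listed point, or the origin of a listed thing).
The state is a dict: "time_s": time; "q": joint angles; "dq": joint speeds; "joint_efforts": joint torques, N m; "tool_pos": TCP position; "eef_rot": TCP orientation; "contact_force": force on the tool from outside, world axes, zero at the start; "torque": the same for the moment, N m; "width": finger opening in mm; "grip_force": force on a finger pad.
Only numpy, scipy, OpenCV 4.12 (cv2) and the standard library are available. Lean on these libraries where they do the work, as an engineer would, in place of code of your own. Each camera call takes 0.05 s, during which the arm holds its last target. There are 200 camera calls.

## Working session

There is one attempt and no reset: what is moved stays moved. The work goes in short steps, Python scripts to look and compute and a shell command to move; the robot and the scene stay as the last step left them, time stands still between calls to the robot, and variables do not carry over. Pictures are saved under pics/ and viewed, at most 12 in all, crops included, and the job is handed in when it is done.

```bash
ls; mkdir -p pics
python3 - <<'E'
from station import *
import cv2,numpy as np
for c in("scene","top"):
    im=get_image(c); cv2.imwrite(f"pics/{c}0.png",im[:,:,::-1]); p=camera_params(c)
    R=cv2.Rodrigues(np.array(p['rvec'],float))[0]; print(c,p['fovy'],p['D'],'pos',-R.T@np.array(p['tvec']).ravel(),R[2])
    for l in("stand","collar","prong_tip","prong_mid","dipper","slot_top","drip_tin","candle_a","candle_b","tall_tin"):
        print(l,[(np.round(d['centre']).tolist(),round(d['conf'],2)) for d in spot_point(c,l)[:3]])
o=observe();print(o)
E
```

```text
pics
scene 56.4099548526316 [0.01620371 0.         0.         0.         0.        ] pos [1103.34855468 -395.18863442  636.36667196] [-0.60367139  0.57225276 -0.55507443]
stand [([586.0, -71.0, 4.0], 0.89)]
collar [([583.0, -73.0, 197.0], 0.92)]
prong_tip [([487.0, -71.0, 211.0], 0.7), ([435.0, 226.0, 129.0], 0.19)]
prong_mid [([523.0, -72.0, 202.0], 0.84)]
dipper [([430.0, 222.0, -2.0], 0.56)]
slot_top [([433.0, 223.0, 127.0], 0.93), ([486.0, -71.0, 207.0], 0.68), ([583.0, -150.0, 15.0], 0.56)]
drip_tin [([535.0, -26.0, 16.0], 0.67)]
candle_a [([582.0, -151.0, 16.0], 0.92), ([496.0, 347.0, 2.0], 0.65)]
candle_b [([582.0, -151.0, 16.0], 0.92), ([496.0, 347.0, 2.0], 0.65)]
tall_tin [([647.0, 306.0, 3.0], 0.77)]
top 51.04409424295425 [-0.07299417  0.          0.          0.          0.        ] pos [515.18203521 119.33780547 943.21812571] [ 0.03735016 -0.00526383 -0.99928838]
stand [([582.0, -77.0, 1.0], 0.78), ([534.0, -25.0, 17.0], 0.58)]
collar [([586.0, -73.0, 200.0], 0.59), ([431.0, 226.0, 125.0], 0.24)]
prong_tip [([484.0, -74.0, 211.0], 0.59)]
prong_mid [([523.0, -69.0, 200.0], 
[... 424 characters left out ...]

{'time_s': 1.1, 'q': array([ 1.1152934 ,  0.7064976 , -0.02758108,  1.48458689,  0.0220087 ,
        0.95089727, -0.0755216 ]), 'dq': array([ 0.00098286, -0.00132176,  0.00067453,  0.00022662,  0.00025793,
       -0.00114599,  0.00197648]), 'joint_efforts': array([-1.77715981e-03, -8.83019543e+01,  1.23409677e+00, -2.36386514e+01,
        1.70850375e-02,  1.77850310e-03,  3.56322562e-05]), 'tool_pos': array([ 231.18915677, -526.45539602,  231.27263409]), 'eef_rot': array([-3.07452639e+00, -6.45277233e-01,  5.08339486e-05]), 'contact_force': array([-0.54097072, -0.50386244, -0.79133811]), 'torque': array([ 0.01960327, -0.02888739,  0.00883441]), 'grip_force': 0.0, 'width': 85.66042139056833}
```

View pics/scene0.png

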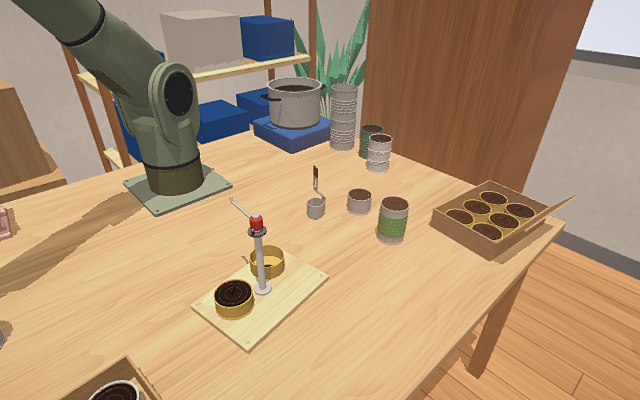

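View pics/top0.png

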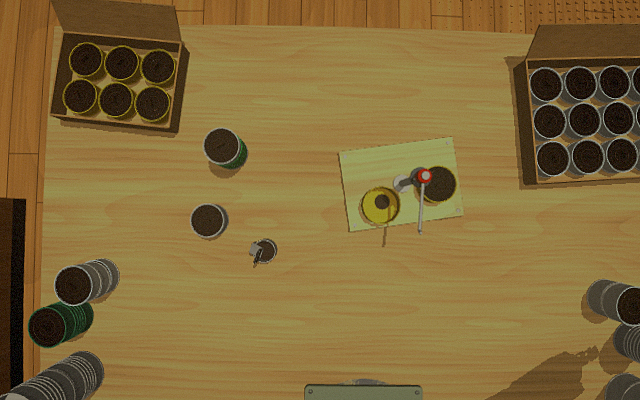

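The pictures agree with the networks. In the top view the collar is at (424,176), the prong tip at (420,233), the empty drip tin at (380,205), the full candle at (436,184) and the dipper at (262,250). The stand is yawed about 0.13 rad and the tin is on its +y side, so the hook must go to about -1.05 rad, with the prong pointing to about 127° in world. I'll go to the -y side of the prong first.

```bash
python3 -m pendant '[[[0.034,-0.022,0],0],[[0.034,-0.022,0],0],[[0.034,-0.022,0],0],[[0.034,-0.022,0],0],[[0.034,-0.022,0],0]]' 1 20
python3 -m pendant '[[[0.034,-0.022,0],0],[[0.034,-0.022,0],0],[[0.034,-0.022,0],0],[[0.034,-0.022,0],0],[[0.034,-0.022,0],0]]'
python3 -m pendant '[[[0.034,-0.022,0],0],[[0.034,-0.022,0],0],[[0,0,0],-7],[[0,0,0],-6.7],[[0,0,0],0]]'
cat > h.py <<'E'
from station import *
import cv2,numpy as np
def rel(x,y,z=None):
    "tool-frame shift (mm) from here to world target"
    o=observe();p=o['tool_pos'];R=cv2.Rodrigues(o['eef_rot'])[0]
    d=np.array([x,y,p[2] if z is None else z])-p
    return np.round(R.T@d,1),np.round(p,1),'xang',round(np.degrees(np.arctan2(R[1,0],R[0,0])),1),'F',np.round(o['contact_force'],2),o['width']
E
python3 -c "
from h import *
print(rel(505,-112,189))"
```

```text
time_s: 1.6
tool_pos: [343.3, -356.0, 231.4]
eef_rot: [3.075, 0.645, 0.0]
contact_force: [1.1, 0.6, -0.6]
width: 12.5
grip_force: 0.0
time_s: 2.1
tool_pos: [454.8, -186.8, 231.4]
eef_rot: [3.075, 0.645, 0.0]
contact_force: [2.0, -0.1, -0.8]
width: 0.3
grip_force: 0.0
time_s: 2.6
tool_pos: [498.6, -120.6, 231.3]
eef_rot: [-2.974, -1.011, -0.0]
contact_force: [-0.7, -0.7, 0.2]
width: 0.2
grip_force: 0.0
(array([10.3, -3. , 42.3]), array([ 498.6, -120.6,  231.3]), 'xang', np.float64(37.5), 'F', array([-0.69, -0.67,  0.22]), 0.17130545688347454)
```

```bash
python3 -m pendant '[[[0.003,-0.001,0.012],0],[[0.003,-0.001,0.012],0],[[0.003,-0.001,0.012],0],[[0.001,0,0.006],0],[[0,0,0],0]]'
python3 -m pendant '[[[0.005,-0.003,0],0],[[0.005,-0.003,0],0],[[0.005,-0.003,0],0],[[0.005,-0.003,0],0],[[0.005,-0.003,0],0]]'
python3 -m pendant '[[[0.006,-0.004,0],0],[[0.006,-0.004,0],0],[[0.006,-0.004,0],0],[[0.004,-0.003,0],0],[[0,0,0],0]]'
python3 - <<'E'
from h import *
print(rel(534,-30,189))
for c in("scene","top"):
    im=get_image(c); cv2.imwrite(f"pics/{c}1.png",im[:,:,::-1])
    for l in("collar","prong_tip","prong_mid","drip_tin","slot_top","stand"): print(c,l,[(np.round(d['centre']).tolist(),round(d['conf'],2)) for d in spot_point(c,l)[:2]])
# crop/zoom top
im=cv2.imread("pics/top1.png"); cv2.imwrite("pics/z1.png",np.hstack([cv2.resize(im[120:260,320:480],None,fx=3,fy=3,interpolation=2),cv2.resize(im[220:290,220:300],(320,280),interpolation=2)[0:280].repeat(1,0) if 0 else cv2.copyMakeBorder(cv2.resize(im[220:290,220:300],(320,280),interpolation=2),0,140,0,0,cv2.BORDER_CONSTANT)]))
E
```

```text
time_s: 3.1
tool_pos: [504.5, -112.3, 188.9]
eef_rot: [-2.976, -1.004, 0.001]
contact_force: [0.1, -0.3, 0.3]
width: -0.0
grip_force: 0.0
time_s: 3.6
tool_pos: [515.6, -84.7, 189.4]
eef_rot: [2.976, 1.007, -0.0]
contact_force: [-1.8, -2.5, 0.5]
width: 0.2
grip_force: 1.0
time_s: 4.1
tool_pos: [524.2, -59.1, 189.3]
eef_rot: [-2.975, -1.009, -0.001]
contact_force: [0.4, -1.6, 0.8]
width: -0.2
grip_force: 0.3
(array([ 25.5, -17.1,   0.3]), array([524.2, -59.1, 189.3]), 'xang', np.float64(37.5), 'F', array([ 0.36, -1.57,  0.8 ]), -0.22186327130706052)
scene collar [([584.0, -73.0, 197.0], 0.66)]
scene prong_tip [([501.0, -27.0, 209.0], 0.8)]
scene prong_mid [([534.0, -46.0, 200.0], 0.66)]
scene drip_tin [([538.0, -27.0, 17.0], 0.86)]
scene slot_top [([434.0, 222.0, 129.0], 0.75)]
scene stand [([585.0, -75.0, 0.0], 0.86)]
top collar [([585.0, -74.0, 201.0], 0.97), ([433.0, 219.0, -1.0], 0.48)]
top prong_tip []
top prong_mid [([534.0, -41.0, 202.0], 0.7)]
top drip_tin [([536.0, -23.0, 14.0], 0.62), ([585.0, -71.0, 203.0], 0.3)]
top slot_top [([429.0, 224.0, 123.0], 0.67), ([432.0, 218.0, -1.0], 0.22)]
top stand [([584.0, -76.0, 4.0], 0.58)]
```

View pics/z1.png

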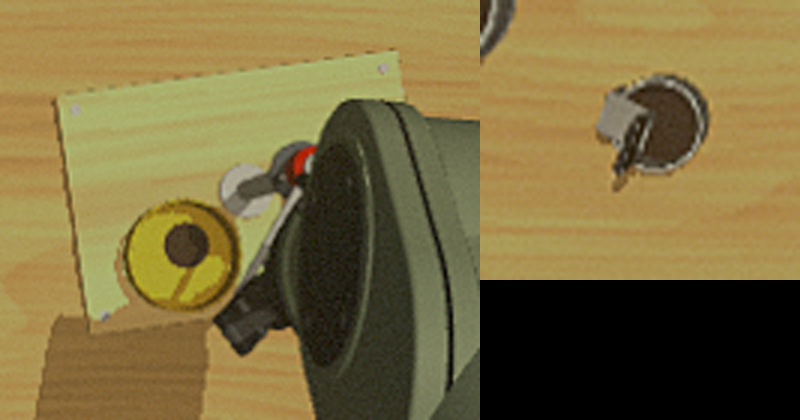

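The prong follows the shut fingers and is now at about 151° in world. The dipper's tab runs roughly along image (-22,+67). I'll push on to near the stop.

```bash
python3 -m pendant '[[[0.004,-0.003,0],0],[[0.004,-0.003,0],0],[[0.004,-0.003,0],0],[[0.002,-0.001,0],0],[[0,0,0],0]]'
python3 - <<'E'
from h import *
F=[]
for i in range(8): get_image("top"); F.append(observe()['contact_force'])
print(np.round(F,1),np.mean(F,0),rel(534,-30,189))
E
```

```text
time_s: 5.3
tool_pos: [529.0, -42.9, 189.2]
eef_rot: [-2.975, -1.008, 0.0]
contact_force: [-0.6, -0.3, -0.5]
width: 0.3
grip_force: 0.4
[[ 0.4 -0.1 -0.2]
 [-0.5  0.3 -0.3]
 [-0.1  0.2 -0.5]
 [-0.3  1.2  0.1]
 [ 0.7 -0.7  0.8]
 [ 0.5 -0.3 -0.8]
 [ 0.7  0.1  0.1]
 [-1.  -0.8 -0.1]] [ 0.04176037  0.0051766  -0.11497466] (array([12.2, -7.6,  0.3]), array([528.9, -43.4, 189.3]), 'xang', np.float64(37.4), 'F', array([-1.03, -0.8 , -0.08]), -0.09459776956251992)
```

```bash
for i in 1; do :; done
python3 -m pendant '[[[0.002,-0.0015,0],0],[[0.002,-0.0015,0],0],[[0.0015,-0.001,0],0],[[0.0015,-0.001,0],0],[[0,0,0],0]]'
python3 -m pendant '[[[0.0005,0,0],0],[[0.0005,0,0],0],[[0.0005,0,0],0],[[0.0005,0,0],0],[[0.0001,0,0],0]]'
python3 -m pendant '[[[0.0003,0,0],0],[[0.0003,0,0],0],[[0.0003,0,0],0],[[0.0003,0,0],0],[[0.0001,0,0],0]]'
```

```text
time_s: 6.2
tool_pos: [531.5, -34.9, 189.3]
eef_rot: [-2.975, -1.008, 0.0]
contact_force: [0.4, -1.0, -0.8]
width: -0.1
grip_force: 0.7
time_s: 6.7
tool_pos: [533.0, -33.8, 189.3]
eef_rot: [-2.975, -1.008, 0.0]
contact_force: [-2.3, 0.1, -0.6]
width: 0.1
grip_force: 1.0
time_s: 7.2
tool_pos: [534.0, -33.1, 189.3]
eef_rot: [-2.976, -1.007, 0.0]
contact_force: [-3.7, -0.5, -1.3]
width: 0.1
grip_force: 1.5
```

```bash
python3 -m pendant '[[[0.0003,0,0],0],[[0.0003,0,0],0],[[0.0003,0,0],0],[[0,0,0],0],[[0,0,0],0]]'
python3 - <<'E'
from h import *
F=[]
for i in range(6): get_image("top"); F.append(observe()['contact_force'])
print(np.round(F,1),np.mean(F,0))
E
```

```text
time_s: 7.7
tool_pos: [534.6, -32.7, 189.2]
eef_rot: [-2.976, -1.007, 0.001]
contact_force: [-4.7, -0.0, 1.2]
width: -0.3
grip_force: 2.5
[[-5.7 -1.7  0.9]
 [-5.6 -0.6  0.4]
 [-5.4 -1.2  0. ]
 [-6.3 -2.2  1. ]
 [-6.5 -1.4 -0.1]
 [-5.9 -2.   0.4]] [-5.90389296 -1.5164076   0.42802209]
```

```bash
python3 -m pendant '[[[0.0002,0,0],0],[[0.0002,0,0],0],[[0,0,0],0],[[0,0,0],0],[[0,0,0],0]]'
python3 - <<'E'
from h import *
F=[]
for c in ("top","scene")*4: im=get_image(c); F.append(observe()['contact_force']); cv2.imwrite(f"pics/{c}2.png",im[:,:,::-1])
m=np.mean(F,0);print(m,np.linalg.norm(m))
for c in("scene","top"):
    for l in("collar","prong_tip","prong_mid","drip_tin"): print(c,l,[(np.round(d['centre']).tolist(),round(d['conf'],2)) for d in spot_point(c,l)[:2]])
print(rel(534,-30))
E
```

```text
time_s: 8.5
tool_pos: [534.8, -32.5, 189.2]
eef_rot: [-2.976, -1.007, 0.002]
contact_force: [-5.7, -0.8, -0.2]
width: -0.3
grip_force: 3.0
[-6.27826843 -1.71507786  0.35623774] 6.518055838344042
scene collar [([586.0, -75.0, 197.0], 0.67), ([525.0, 3.0, 210.0], 0.25)]
scene prong_tip [([527.0, 3.0, 206.0], 0.67)]
scene prong_mid [([430.0, 220.0, -2.0], 0.71), ([548.0, -28.0, 201.0], 0.68)]
scene drip_tin [([540.0, -26.0, 18.0], 0.91)]
top collar []
top prong_tip [([520.0, 1.0, 212.0], 0.43)]
top prong_mid [([550.0, -26.0, 201.0], 0.62), ([644.0, 310.0, -2.0], 0.33)]
top drip_tin [([536.0, -26.0, 13.0], 0.66)]
(array([ 0.9, -2.5,  0. ]), array([534.8, -32.5, 189.2]), 'xang', np.float64(37.4), 'F', array([-6.53, -1.14, -0.22]), 0.10157867534818456)
```

```bash
python3 -m pendant '[[[-0.001,0,0],0],[[-0.003,0,0],0],[[-0.008,0,0],0],[[-0.015,0,0],0],[[-0.010,0,-0.01],0]]'
python3 -m pendant '[[[0,0,-0.025],0],[[0,0,-0.025],0],[[-0.02,-0.03,-0.02],0],[[-0.02,-0.04,0],0],[[0,0,0],0]]'
python3 - <<'E'
from h import *
for c in("scene","top"):
    im=get_image(c); cv2.imwrite(f"pics/{c}3.png",im[:,:,::-1])
    for l in("collar","prong_tip","prong_mid","drip_tin","slot_top","dipper"): print(c,l,[(np.round(d['centre']).tolist(),round(d['conf'],2)) for d in spot_point(c,l)[:2]])
a=cv2.imread("pics/top3.png")[225:275,235:290];b=cv2.imread("pics/scene3.png")[155:225,295:340]
c=cv2.imread("pics/top3.png")[150:250,350:450]
r=lambda i,h:cv2.resize(i,(int(i.shape[1]*h/i.shape[0]),h),interpolation=2)
cv2.imwrite("pics/z3.png",np.hstack([r(a,290),r(b,290),r(c,290)]))
print(observe()['tool_pos'])
E
```

```text
time_s: 9.8
tool_pos: [504.6, -55.6, 199.1]
eef_rot: [-2.976, -1.007, 0.002]
contact_force: [-0.2, 0.1, -0.4]
width: -0.3
grip_force: 0.0
time_s: 10.3
tool_pos: [427.4, -22.1, 270.6]
eef_rot: [-2.974, -1.01, 0.001]
contact_force: [0.7, 0.3, 0.3]
width: 0.4
grip_force: 0.0
scene collar [([585.0, -76.0, 196.0], 0.67)]
scene prong_tip [([434.0, 222.0, 126.0], 0.68), ([522.0, 0.0, 207.0], 0.5)]
scene prong_mid [([545.0, -27.0, 200.0], 0.71), ([524.0, 2.0, 206.0], 0.69)]
scene drip_tin [([538.0, -26.0, 20.0], 0.89), ([524.0, -1.0, 206.0], 0.38)]
scene slot_top [([434.0, 223.0, 128.0], 0.73)]
scene dipper [([431.0, 221.0, -3.0], 0.96)]
top collar [([582.0, -73.0, 203.0], 0.7)]
top prong_tip [([519.0, -0.0, 213.0], 0.87)]
top prong_mid [([546.0, -28.0, 201.0], 0.7)]
top drip_tin [([536.0, -25.0, 14.0], 0.89)]
top slot_top [([430.0, 228.0, 124.0], 0.77)]
top dipper [([431.0, 221.0, -1.0], 0.9)]
[431.49143889 -23.50927602 269.25086634]
```

View pics/z3.png

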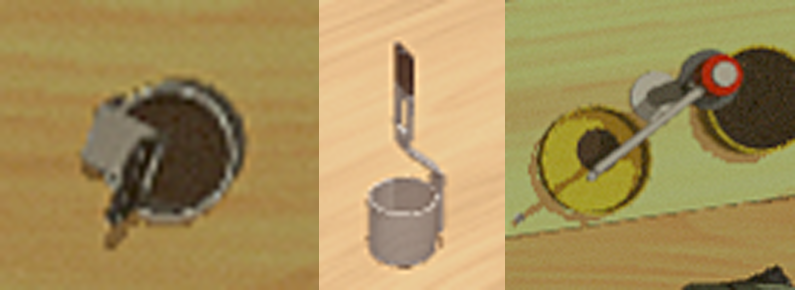

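The hook has stayed at the stop. In the zoom the prong runs from the nut at about (425,175) to the tip at about (380,211) in top-view pixels, over the tin. Next I'll fit the dipper's yaw and position and the prong line numerically.

```bash
cat >> h.py <<'E'
def proj(c,P):
    p=camera_params(c);f=200/np.tan(np.radians(p['fovy']/2))
    K=np.array([[f,0,p['cx']],[0,f,p['cy']],[0,0,1]])
    return cv2.projectPoints(np.float64(P).reshape(-1,1,3),np.float64(p['rvec']),np.float64(p['tvec']),K,np.float64(p['D']))[0][:,0]
def back(c,uv,z):
    p=camera_params(c);f=200/np.tan(np.radians(p['fovy']/2))
    K=np.array([[f,0,p['cx']],[0,f,p['cy']],[0,0,1]])
    n=cv2.undistortPoints(np.float64(uv).reshape(-1,1,2),K,np.float64(p['D']))[:,0]
    R=cv2.Rodrigues(np.float64(p['rvec']))[0];t=np.float64(p['tvec']).ravel();C=-R.T@t
    d=np.c_[n,np.ones(len(n))]@R; return C+d*((z-C[2])/d[:,2])[:,None]
E
python3 - <<'E'
from h import *
print('nut,tip top',back("top",[[424.8,175.2]],218),back("top",[[380.3,211.4]],210))
S=6
def model(x,y,a):
    c,s=np.cos(a),np.sin(a);R=np.array([[c,-s,0],[s,c,0],[0,0,1]])
    b=lambda hx,hy,z0,z1:np.array([[i*hx,j*hy,z]for i in(-1,1)for j in(-1,1)for z in(z0,z1)])@R.T+[x,y,0]
    return b(2.3,13,126,160)
ims={c:cv2.imread(f"pics/{c}3.png").astype(int) for c in("top","scene")}
box={"top":(225,275,235,290),"scene":(155,225,295,340)}
dark={}
for c,(r0,r1,c0,c1) in box.items():
    d=cv2.resize(ims[c][r0:r1,c0:c1].astype(np.float32),None,fx=S,fy=S,interpolation=2).max(2)
    dark[c]=d<90
def mask(c,P):
    r0,r1,c0,c1=box[c];m=np.zeros(dark[c].shape,np.uint8)
    h=cv2.convexHull(((proj(c,P)-[c0-.5,r0-.5])*S).astype(np.float32)).astype(int);cv2.fillConvexPoly(m,h,1);return m>0
cup={"top":None}
res=[]
for a in np.radians(np.arange(40,115,5)):
  for x in range(424,440,2):
    for y in range(214,234,2):
      P=model(x,y,a);ms=mask("scene",P);mt=mask("top",P)
      i=(ms&dark["scene"]).sum()/(ms|dark["scene"]).sum()
      t=(mt&dark["top"]).sum()/mt.sum()
      res.append((i+t,i,t,x,y,np.degrees(a)))
res.sort(reverse=True)
for r in res[:12]:print(np.round(r,2))
best={}
for r in res: best.setdefault(round(r[5]),round(r[0],2))
print(best)
out=[]
for a in (60,75,90):
  for c in box:
    r0,r1,c0,c1=box[c];im=cv2.resize(ims[c][r0:r1,c0:c1].astype(np.uint8),None,fx=S,fy=S,interpolation=2)
    r=next(r for r in res if round(r[5])==a);m=mask(c,model(r[3],r[4],np.radians(a)))
    cv2.drawContours(im,cv2.findContours(m.astype(np.uint8),0,1)[0],-1,(0,255,0),1);out.append(cv2.resize(im,(250,290)))
cv2.imwrite("pics/fit.png",np.vstack([np.hstack(out[0::2]),np.hstack(out[1::2])]))
E
```

```text
nut,tip top [[583.89913266 -73.26197702 218.        ]] [[519.36589389   2.86442403 210.        ]]
[  1.41   0.59   0.82 434.   224.    60.  ]
[  1.41   0.56   0.84 436.   222.    60.  ]
[  1.39   0.55   0.84 438.   222.    60.  ]
[  1.39   0.56   0.82 436.   222.    55.  ]
[  1.38   0.6    0.78 432.   226.    60.  ]
[  1.37   0.53   0.84 438.   220.    60.  ]
[  1.36   0.54   0.83 438.   222.    55.  ]
[  1.36   0.55   0.8  436.   224.    60.  ]
[  1.35   0.5    0.85 438.   220.    55.  ]
[  1.35   0.5    0.85 434.   224.    65.  ]
[  1.35   0.57   0.78 434.   224.    55.  ]
[  1.35   0.5    0.85 432.   224.    65.  ]
{60: np.float64(1.41), 55: np.float64(1.39), 65: np.float64(1.35), 70: np.float64(1.31), 50: np.float64(1.27), 40: np.float64(1.24), 75: np.float64(1.24), 45: np.float64(1.21), 85: np.float64(1.19), 90: np.float64(1.18), 80: np.float64(1.17), 95: np.float64(1.16), 100: np.float64(1.14), 105: np.float64(1.12), 110: np.float64(1.12)}
```

View pics/fit.png

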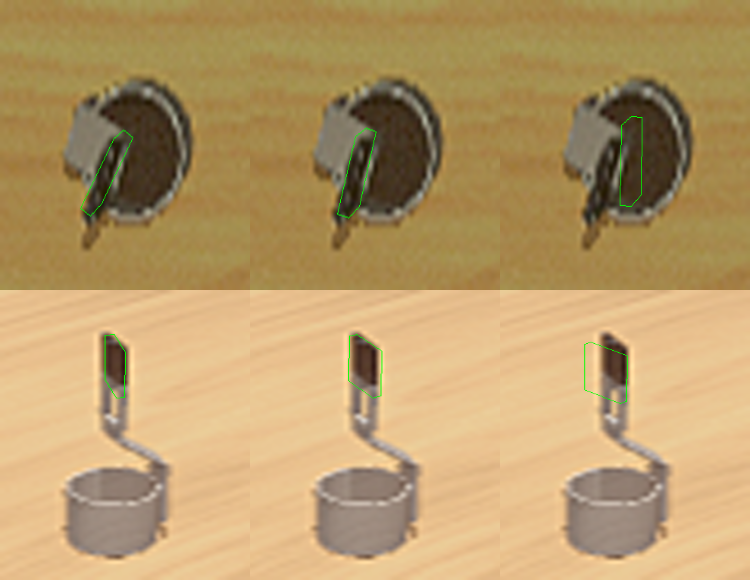

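The fit puts the dipper near (432,224) with its x axis at about 65°. The prong is at 130° with 100 mm of reach, which checks out. Hanging at r≈67 mm puts the cup about 5 mm off the tin's centre. Now I'll roll the tool to match the tab.

```bash
python3 -m pendant '[[[0,0,0],8],[[0,0,0],8],[[0,0,0],8],[[0,0,0],8],[[0,0,0],8]]' 0 30
python3 -m pendant '[[[0,0,0],8],[[0,0,0],8],[[0,0,0],6.4],[[0,0,0],0],[[0,0,0],0]]'
python3 -c "
from h import *
print(rel(432,224,190))"
```

```text
time_s: 11.5
tool_pos: [431.5, -23.5, 269.3]
eef_rot: [-3.14, 0.08, -0.0]
contact_force: [0.2, 0.3, 0.1]
width: 42.3
grip_force: 0.0
time_s: 12.0
tool_pos: [431.5, -23.4, 269.3]
eef_rot: [-3.068, 0.674, 0.0]
contact_force: [0.1, 0.9, 0.2]
width: 42.5
grip_force: 0.0
(array([-103.2, -224.8,   79.3]), array([431.5, -23.4, 269.3]), 'xang', np.float64(-24.8), 'F', array([0.09, 0.93, 0.16]), 42.500813068033864)
```

```bash
python3 -m pendant '[[[-0.013,-0.028,0],0],[[-0.013,-0.028,0],0],[[-0.013,-0.028,0.01],0],[[-0.013,-0.028,0.01],0],[[-0.013,-0.028,0.01],0]]'
python3 -m pendant '[[[-0.013,-0.028,0.01],0],[[-0.013,-0.028,0.01],0],[[-0.012,-0.029,0.009],0],[[0,0,0.02],0],[[0,0,0],0]]'
python3 - <<'E'
from h import *
print(rel(432,224,131))
Z=[]
for c in("top","scene"):
    im=get_image(c); cv2.imwrite(f"pics/{c}4.png",im[:,:,::-1]); b=im[:,:,::-1]
    u,v=proj(c,[[432,224,150]])[0].astype(int); k=b[v-45:v+45,u-50:u+50]; Z.append(cv2.resize(k,None,fx=4,fy=4,interpolation=2))
    print(c,u,v,[(np.round(d['centre']).tolist(),round(d['conf'],2)) for d in spot_point(c,"slot_top")[:2]])
cv2.imwrite("pics/z4.png",np.hstack(Z))
E
```

```text
time_s: 12.5
tool_pos: [431.6, 132.1, 239.0]
eef_rot: [-3.068, 0.675, -0.0]
contact_force: [1.4, 0.4, 0.5]
width: 42.6
grip_force: 0.0
time_s: 13.0
tool_pos: [432.3, 224.0, 188.7]
eef_rot: [3.067, -0.674, -0.004]
contact_force: [0.2, -0.9, 0.9]
width: 42.6
grip_force: 0.0
(array([-0.2,  0. , 57.7]), array([432.3, 224. , 188.7]), 'xang', np.float64(-24.8), 'F', array([ 0.17, -0.91,  0.87]), 42.62463112386156)
top 257 255 [([427.0, 227.0, 124.0], 0.86)]
scene 314 170 [([431.0, 222.0, 126.0], 0.7)]
```

View pics/z4.png

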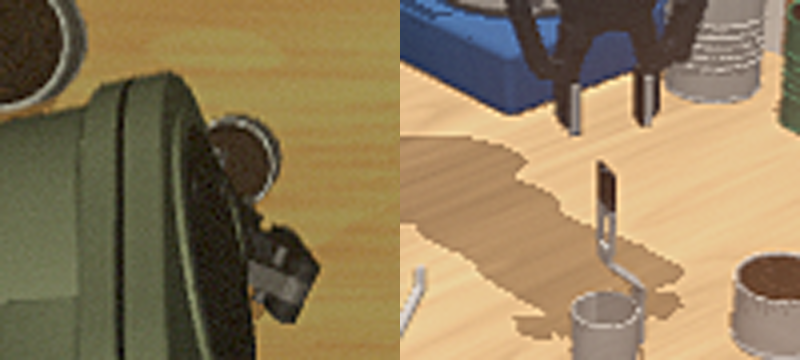

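The tab at about (606,185) in the zoom sits midway between the finger tips at (572,130) and (645,122). I'll descend and grip.

```bash
python3 -m pendant '[[[0,0,0.014],0],[[0,0,0.014],0],[[0,0,0.014],0],[[0,0,0.01],0],[[0,0,0.005],0]]'
python3 -m pendant '[[[0,0,0],0],[[0,0,0],0],[[0,0,0],0],[[0,0,0],0],[[0,0,0],0]]' 1 40
python3 -m pendant '[[[0,0,0],0],[[0,0,0],0],[[0,0,0],0],[[0,0,-0.002],0],[[0,0,-0.003],0]]'
```

```text
time_s: 13.7
tool_pos: [433.3, 223.7, 133.2]
eef_rot: [-3.067, 0.68, 0.0]
contact_force: [-0.3, -0.1, -0.2]
width: 42.7
grip_force: 0.0
time_s: 14.2
tool_pos: [433.4, 224.2, 133.9]
eef_rot: [-3.066, 0.679, -0.001]
contact_force: [-0.4, -0.3, 6.3]
width: 3.2
grip_force: 40.5
time_s: 14.7
tool_pos: [433.1, 224.0, 138.5]
eef_rot: [3.067, -0.68, -0.0]
contact_force: [-0.7, 0.0, -1.2]
width: 3.1
grip_force: 39.1
```

```bash
python3 -m pendant '[[[0,0,-0.01],0],[[0,0,-0.02],0],[[0,0,-0.025],0],[[0,0,-0.025],0],[[0,0,-0.015],0]]'
python3 -m pendant '[[[0,0,0],-6],[[0,0,0],-8],[[0,0,0],-8],[[0,0,0],-8],[[0,0,0],-8]]'
python3 -m pendant '[[[0,0,0],-8],[[0,0,0],-8],[[0,0,0],-7],[[0,0,0],-4],[[0,0,0],0]]'
python3 - <<'E'
from h import *
u=np.array([-.645,.764])
print(rel(*(np.array([584,-73.5])+150*u)))
Z=[]
for c in("top","scene"):
    im=get_image(c); cv2.imwrite(f"pics/{c}5.png",im[:,:,::-1]); b=im[:,:,::-1]
    U,V=proj(c,[[432,224,200]])[0].astype(int); k=b[V-45:V+45,U-50:U+50]; Z.append(cv2.resize(k,(400,360),interpolation=2))
    for l in("slot_top","dipper"):print(c,l,[(np.round(d['centre']).tolist(),round(d['conf'],2)) for d in spot_point(c,l)[:2]])
cv2.imwrite("pics/z5.png",np.hstack(Z))
E
```

```text
time_s: 15.2
tool_pos: [433.4, 224.0, 235.7]
eef_rot: [-3.066, 0.68, -0.002]
contact_force: [-1.1, -0.1, -1.5]
width: 3.4
grip_force: 39.1
time_s: 15.7
tool_pos: [433.2, 223.8, 234.1]
eef_rot: [3.12, 0.364, 0.001]
contact_force: [0.4, -0.7, -1.9]
width: 3.3
grip_force: 39.1
time_s: 16.2
tool_pos: [433.3, 223.6, 234.0]
eef_rot: [2.951, 1.076, 0.001]
contact_force: [-0.1, -0.1, -1.5]
width: 3.1
grip_force: 39.1
(array([-76.1, 174.5,   0. ]), array([433.3, 223.6, 234. ]), 'xang', np.float64(40.1), 'F', array([-0.08, -0.07, -1.49]), 3.1329714689938335)
top slot_top [([432.0, 224.0, 223.0], 0.6)]
top dipper [([431.0, 220.0, 98.0], 0.53)]
scene slot_top [([433.0, 226.0, 226.0], 0.57)]
scene dipper [([431.0, 218.0, 97.0], 0.94)]
```

View pics/z5.png

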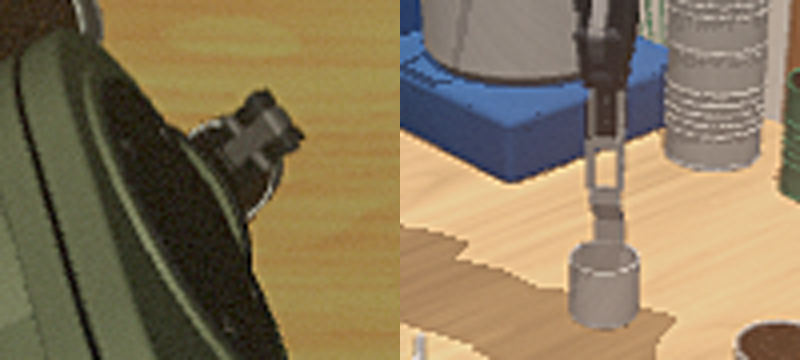

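The dipper is held upright and clear of the table. I'll bring it to r=150 mm, in line with the prong.

```bash
python3 -m pendant '[[[-0.006,0.014,0],0],[[-0.012,0.027,0],0],[[-0.012,0.027,0],0],[[-0.012,0.027,0],0],[[-0.012,0.027,0],0]]'
python3 -m pendant '[[[-0.012,0.027,0.004],0],[[-0.008,0.02,0.002],0],[[-0.002,0.006,0],0],[[0,0,0],0],[[0,0,0],0]]'
python3 - <<'E'
from h import *
u=np.array([-.645,.764]);A=np.array([584,-73.5])
print(rel(*(A+150*u),227))
for c in("top","scene"):
    im=get_image(c); cv2.imwrite(f"pics/{c}6.png",im[:,:,::-1])
    for l in("slot_top","dipper","prong_tip","collar"):print(c,l,[(np.round(d['centre']).tolist(),round(d['conf'],2)) for d in spot_point(c,l)[:2]])
p=observe()['tool_pos'];Q=[[*p[:2],p[2]-9],[*p[:2],p[2]-37],[*(A+100*u),212],[*A,218]]
print(proj("scene",Q))
U,V=proj("scene",[[540,-10,200]])[0].astype(int);print(U,V)
cv2.imwrite("pics/z6.png",cv2.resize(cv2.imread("pics/scene6.png")[V-50:V+50,U-60:U+60],None,fx=6,fy=6,interpolation=2))
E
```

```text
time_s: 17.0
tool_pos: [470.4, 94.7, 233.4]
eef_rot: [2.952, 1.074, -0.0]
contact_force: [0.3, 0.4, -1.7]
width: 3.1
grip_force: 39.1
time_s: 17.5
tool_pos: [487.3, 42.1, 227.4]
eef_rot: [-2.951, -1.076, -0.0]
contact_force: [-0.1, -0.2, -1.8]
width: 3.2
grip_force: 39.2
(array([-0.7,  0.8,  0.4]), array([487.3,  42.1, 227.4]), 'xang', np.float64(40.1), 'F', array([-0.14, -0.2 , -1.82]), 3.188396870558585)
top slot_top [([587.0, -72.0, 203.0], 0.59)]
top dipper []
top prong_tip []
top collar [([582.0, -73.0, 202.0], 0.78)]
scene slot_top [([488.0, 39.0, 221.0], 0.89), ([644.0, 305.0, 6.0], 0.41)]
scene dipper [([483.0, 38.0, 90.0], 0.66)]
scene prong_tip [([523.0, 2.0, 205.0], 0.85), ([491.0, 345.0, -2.0], 0.39)]
scene collar [([584.0, -77.0, 197.0], 0.79)]
[[272.35573329 177.51533276]
 [273.02901528 188.04979409]
 [267.36733318 191.07236641]
 [255.24902351 214.6834551 ]]
268 201
```

View pics/z6.png

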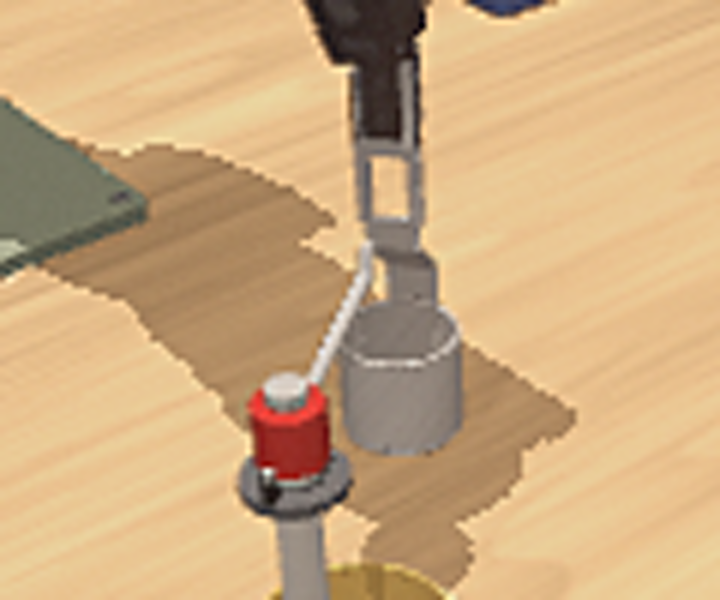

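The slot is seen head-on, with its opening centred at about (389,185) in the zoom, about 1 mm laterally from the prediction. The prong tip shows at about (369,245) in the zoom, which is px (269.1,191.3) and about 1.7 px right of the prediction. I'll refine the tip from both cameras.

Run:
```python
from h import *
print('scene tip',back("scene",[[269.1,191.3]],212),back("scene",[[269.1,191.3]],210))
def z(f,u,v,w=25,s=14):
    k=cv2.imread(f)[v-w//2-4:v+w//2+4,u-w//2-2:u+w//2+2];print(f,'origin',u-w//2-2,v-w//2-4)
    return cv2.resize(k,None,fx=s,fy=s,interpolation=cv2.INTER_NEAREST)
a=z("pics/top3.png",382,208);b=z("pics/scene3.png",267,195)
cv2.imwrite("pics/tip.png",np.hstack([a,b]));print(a.shape)
A=np.array([584,-73.5])
for d in(127,128,129,130,131):
    t=np.radians(d);u=np.array([np.cos(t),np.sin(t)]);print(d,[np.round(proj(c,[[*(A+98*u),212],[*(A+60*u),200],[*A,218]]),1).tolist() for c in("top","scene")])
```

```text
scene tip [[522.78379268   5.14375747 212.        ]] [[520.04764585   7.03048618 210.        ]]
pics/top3.png origin 368 192
pics/scene3.png origin 253 179
(448, 392, 3)
127 [[[379.4, 208.1], [395.5, 195.7], [424.9, 175.1]], [[269.6, 191.8], [264.8, 205.8], [255.2, 214.7]]]
128 [[[380.0, 208.9], [395.9, 196.2], [424.9, 175.1]], [[268.8, 191.7], [264.4, 205.7], [255.2, 214.7]]]
129 [[[380.6, 209.7], [396.2, 196.6], [424.9, 175.1]], [[268.1, 191.6], [263.9, 205.7], [255.2, 214.7]]]
130 [[[381.2, 210.5], [396.6, 197.1], [424.9, 175.1]], [[267.3, 191.5], [263.4, 205.6], [255.2, 214.7]]]
131 [[[381.9, 211.2], [397.0, 197.5], [424.9, 175.1]], [[266.5, 191.5], [262.9, 205.6], [255.2, 214.7]]]
```

View pics/tip.png

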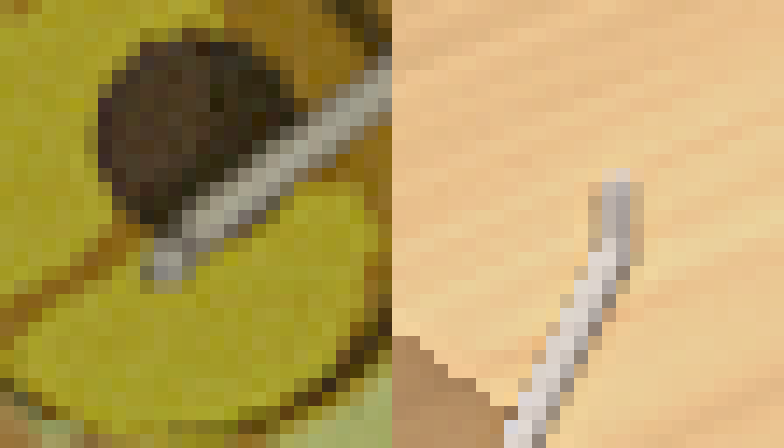

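Both cameras put the prong at about 128.7° (tip at px (379.4,210.5) in top and (268.5,191.7) in scene). I'll correct by 1.4° and shift over.

```bash
python3 -m pendant '[[[0,0,0.001],1.4],[[0,0,0.001],0],[[0,0,0],0],[[0,0,0],0],[[0,0,0],0]]'
python3 - <<'E'
from h import *
t=np.radians(128.7);u=np.array([np.cos(t),np.sin(t)]);A=np.array([584,-73.5])
for r in(150,118,95,67):print(r,rel(*(A+r*u),225.4))
E
```

```text
time_s: 18.5
tool_pos: [487.5, 41.0, 225.3]
eef_rot: [-2.965, -1.039, -0.0]
contact_force: [0.0, -0.5, -2.0]
width: 3.1
grip_force: 39.2
150 (array([ 3.7, -0.3, -0.1]), array([487.5,  41. , 225.3]), 'xang', np.float64(38.6), 'F', array([ 0.  , -0.54, -2.02]), 3.113621872504504)
118 (array([ 3.8, 31.7, -0.1]), array([487.5,  41. , 225.3]), 'xang', np.float64(38.6), 'F', array([ 0.  , -0.54, -2.02]), 3.113621872504504)
95 (array([ 3.8, 54.7, -0.1]), array([487.5,  41. , 225.3]), 'xang', np.float64(38.6), 'F', array([ 0.  , -0.54, -2.02]), 3.113621872504504)
67 (array([ 3.8, 82.7, -0.1]), array([487.5,  41. , 225.3]), 'xang', np.float64(38.6), 'F', array([ 0.  , -0.54, -2.02]), 3.113621872504504)
```

```bash
python3 -m pendant '[[[0.0038,0.005,0],0],[[0,0.01,0],0],[[0,0.012,0],0],[[0,0.0075,0],0],[[0,0,0],0]]'
python3 - <<'E'
from h import *
t=np.radians(128.7);u=np.array([np.cos(t),np.sin(t)]);A=np.array([584,-73.5])
print(rel(*(A+67*u),225.4))
im=get_image("scene")
cv2.imwrite("pics/z7.png",cv2.resize(im[150:240,210:310,::-1],None,fx=6,fy=6,interpolation=2))
E
```

```text
time_s: 19.0
tool_pos: [512.5, 15.1, 225.1]
eef_rot: [2.966, 1.036, -0.0]
contact_force: [-0.7, -0.6, -1.4]
width: 3.0
grip_force: 39.2
(array([ 0.5, 46.9, -0.3]), array([512.5,  15.1, 225.1]), 'xang', np.float64(38.5), 'F', array([-0.71, -0.63, -1.37]), 2.976695062356545)
```

View pics/z7.png

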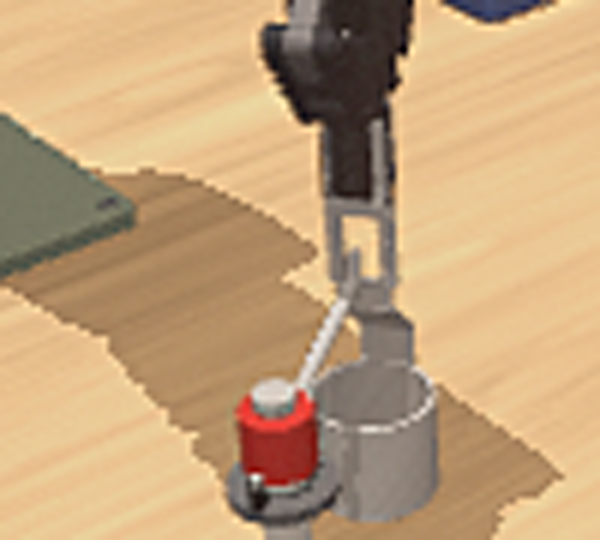

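The tip is at about (353,250–285) and lies inside the slot opening (x 342–382, y 213–277). Allowing for the parallax of the 16 mm still to go, the slot is centred. I'll thread it on.

```bash
python3 -m pendant '[[[0.0003,0.005,0],0],[[0,0.005,0],0],[[0,0.005,0],0],[[0,0.005,0],0],[[0,0.005,0],0]]'
python3 -m pendant '[[[0,0.005,0],0],[[0,0.005,0],0],[[0,0.005,0],0],[[0,0.005,0],0],[[0,0.0015,0],0]]'
python3 - <<'E'
from h import *
F=[]
for i in range(4): im=get_image("scene"); F.append(observe()['contact_force'])
print(np.mean(F,0))
t=np.radians(128.7);u=np.array([np.cos(t),np.sin(t)]);A=np.array([584,-73.5])
print(rel(*(A+67*u)),spot_point("scene","prong_tip")[:1],spot_point("scene","drip_tin")[:1],spot_point("scene","dipper")[:1])
E
```

```text
time_s: 19.55
tool_pos: [528.1, -3.2, 225.3]
eef_rot: [-2.965, -1.039, 0.0]
contact_force: [0.0, -0.4, -1.1]
width: 3.4
grip_force: 39.2
time_s: 20.05
tool_pos: [541.5, -20.2, 225.2]
eef_rot: [2.965, 1.038, -0.0]
contact_force: [1.0, -0.3, -1.9]
width: 3.7
grip_force: 39.2
[-0.00466555 -0.4526735  -1.14388322]
(array([-0.3,  1.9, -0. ]), array([541.1, -19.5, 225.3]), 'xang', np.float64(38.6), 'F', array([ 0.1 , -0.7 , -1.39]), 3.365075838144207) [{'centre': [526.1, 4.3, 208.0], 'conf': 0.49}] [{'centre': [540.6, -27.7, 17.6], 'conf': 0.78}] [{'centre': [536.7, -28.3, 88.7], 'conf': 0.79}]
```

```bash
python3 -m pendant '[[[0,0.001,0.003],0],[[0,0.001,0.003],0],[[0,0,0.003],0],[[0,0,0.003],0],[[0,0,0],0]]'
python3 -m pendant '[[[0,0,0.0005],0],[[0,0,0.0005],0],[[0,0,0.0005],0],[[0,0,0.0005],0],[[0,0,0],0]]'
python3 -m pendant '[[[0,0,0.0003],0],[[0,0,0.0003],0],[[0,0,0.0003],0],[[0,0,0],0],[[0,0,0],0]]'
```

```text
time_s: 20.9
tool_pos: [542.3, -21.2, 212.8]
eef_rot: [-2.965, -1.039, 0.001]
contact_force: [-0.2, -0.7, -1.6]
width: 3.2
grip_force: 39.1
time_s: 21.4
tool_pos: [542.5, -21.2, 211.3]
eef_rot: [-2.965, -1.038, -0.0]
contact_force: [-0.1, -0.1, -1.5]
width: 3.2
grip_force: 39.2
time_s: 21.9
tool_pos: [542.5, -21.2, 210.5]
eef_rot: [-2.965, -1.039, -0.0]
contact_force: [-0.6, 0.4, -0.1]
width: 3.2
grip_force: 39.4
```

```bash
python3 -m pendant '[[[0,0,0.0003],0],[[0,0,0],0],[[0,0,0],0],[[0,0,0],0],[[0,0,0],0]]'
python3 - <<'E'
from h import *
F=[]
for i in range(5): im=get_image("scene"); F.append(observe()['contact_force'])
print(np.mean(F,0))
E
```

```text
time_s: 22.4
tool_pos: [542.5, -21.2, 210.1]
eef_rot: [-2.965, -1.039, -0.0]
contact_force: [-0.3, -0.6, 1.0]
width: 3.1
grip_force: 39.6
[-0.08225525  0.08656714  1.05704531]
```

```bash
python3 -m pendant '[[[0,0,0],0],[[0,0,0],0],[[0,0,0],0],[[0,0,0],0],[[0,0,0],0]]' 0.5 20
python3 -m pendant '[[[0,0,-0.002],0],[[0,0,-0.005],0],[[0,0,-0.008],0],[[0,0,-0.01],0],[[0,0,-0.015],0]]'
python3 -m pendant '[[[0,0,-0.02],0],[[0,0,-0.02],0],[[-0.01,0,-0.02],0],[[-0.04,0,0],0],[[-0.045,0,0],0]]'
python3 -m pendant '[[[-0.045,0,0],0],[[-0.03,0,0],0],[[0,0,0],0],[[0,0,0],0],[[0,0,0],0]]'
python3 - <<'E'
from h import *
Z=[]
for c in("scene","top"):
    im=get_image(c)
    for l in("dipper","slot_top","prong_tip","prong_mid","drip_tin","candle_a"): print(c,l,[(np.round(d['centre']).tolist(),round(d['conf'],2)) for d in spot_point(c,l)[:2]])
    U,V=proj(c,[[545,-25,130]])[0].astype(int);Z.append(cv2.resize(im[V-65:V+65,U-65:U+65,::-1],(390,390),interpolation=2))
cv2.imwrite("pics/z8.png",np.hstack(Z))
E
```

```text
time_s: 23.15
tool_pos: [542.4, -21.3, 210.1]
eef_rot: [-2.965, -1.038, 0.0]
contact_force: [0.1, -0.1, 0.1]
width: 21.5
grip_force: 0.0
time_s: 23.65
tool_pos: [542.3, -21.2, 250.9]
eef_rot: [-2.965, -1.038, 0.001]
contact_force: [0.8, -0.3, 0.5]
width: 21.1
grip_force: 0.0
time_s: 24.15
tool_pos: [467.6, -80.7, 310.9]
eef_rot: [2.964, 1.041, 0.002]
contact_force: [0.7, -2.2, -0.1]
width: 21.4
grip_force: 0.0
time_s: 24.65
tool_pos: [410.3, -126.8, 310.4]
eef_rot: [-2.964, -1.04, -0.001]
contact_force: [0.3, -0.7, 0.3]
width: 21.7
grip_force: 0.0
scene dipper [([542.0, -29.0, 74.0], 0.97)]
scene slot_top [([541.0, -23.0, 203.0], 0.56)]
scene prong_tip [([584.0, -76.0, 196.0], 0.37)]
scene prong_mid [([546.0, -28.0, 202.0], 0.72)]
scene drip_tin [([540.0, -27.0, 16.0], 0.93)]
scene candle_a [([491.0, 344.0, 1.0], 0.68), ([649.0, 305.0, 3.0], 0.6)]
top dipper [([543.0, -30.0, 74.0], 0.76), ([518.0, -2.0, 212.0], 0.2)]
top slot_top [([544.0, -21.0, 201.0], 0.64)]
top prong_tip []
top prong_mid [([550.0, -26.0, 198.0], 0.75), ([538.0, -24.0, 16.0], 0.26)]
top drip_tin [([539.0, -24.0, 14.0], 0.89)]
top candle_a [([579.0, -147.0, 13.0], 0.76), ([491.0, 347.0, 3.0], 0.64)]
```

View pics/z8.png

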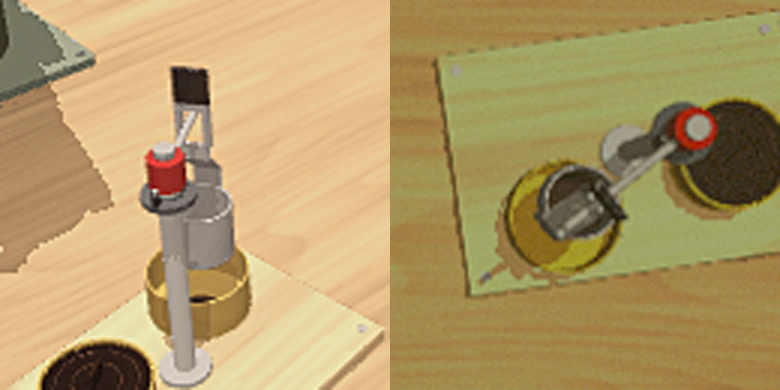

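The dipper hangs by its slot on the prong, upright, with its cup over the tin and about 5 mm off its centre. The hook looks unchanged and the gripper is well clear.

```bash
python3 -m pendant '[[[0,0,0],0],[[0,0,0],0],[[0,0,0],0],[[0,0,0],0],[[0,0,0],0]]' >/dev/null; python3 -c "
from station import *
print(job_done())"
```

```text
the job is handed in; nothing more can be done
None
```

I pressed the hook home against its stop on the drip-tin side with about 6.5 N, hung the dipper by its slot with its cup about 5 mm off the tin's centre, let go, and handed the job in at about 25 s; no verdict came back.

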